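# Lay sample tubes beside their references

### The arm

A 7-joint arm with a two-finger parallel gripper is mounted at the origin on a cart in front of the work surface, level with it; the furniture and walls round the work are solid. World frame = base frame: x ahead of the robot, y to its left, z up, the work surface at z = 0. Lengths are in m, angles in rad, forces in N, time in s.
With the tool pointing down it reaches from about 0.35 to 0.9 m from the base axis. Payload 19.9 kg.
Tool frame: the origin (TCP) lies where the fingers leave the gripper's body, on its centre line; the fingertips stand 97 mm ahead of it and the grasp point (between the pads) lies 78 mm ahead of it (robot.grip_point_offset is the distance from the TCP to the grasp point, in m); y points along the fingers, z is the direction in which the jaws open and shut, and the axes are right-handed (so a half turn about y gives the same grasp; the last joint's range is limited). The gripper opens to 94 mm and grips with 3 to 60 N. Pads are 16 mm wide; open, the fingers measure 119 mm over their backs; the gripper's body (75 mm by 177 mm) begins 78 mm behind the grasp point.
Start: joints at [1.071, 0.417, -0.01, 1.614, 0.005, 1.111, -0.053], TCP at [0.276, -0.561, 0.303] pointing down, gripper open.
Joint ranges: [-2.81, 2.81], [-0.39, 2.02], [-1.27, 1.25], [0.06, 2.57], [-1.19, 4.33], [0.19, 2], [-2.82, 2.82]. Speed limits (rad/s): [1.89, 1.89, 2.39, 2.39, 3.01, 3.01, 3.01].

### API

Orientations are given as a unit quaternion [x, y, z, w].
In Python, from rig import sensors, optics, hand_in, robot gives the robot as it stands. The module is installed in compiled form; this text tells all that it offers.
- The arm moves only by the shell command python3 -m crank 'ROWS'. ROWS is JSON, one flat list of numbers, 5 for each row, row after row: the shift along the tool's x, y, z in m, then the turn about the tool's y in degrees, then the finger opening in m, from 0 to 0.094. A call has 1 to 20 rows; each row shifts and turns the commanded pose from where the row before left it, along the tool's axes as they then stand; what a row does not reach is not made up. A row lasts 1/12 s, in which the tool goes at most 41.7 mm and 7.16 degrees, less where a joint would pass 70% of its speed; a pose out of reach is approached as far as the arm can. A call with a gripper value outside its range is refused whole. The fingers move at their own pace and stop on an object; the grip force is fixed at half the most. Time passes only in rows, so rows that do not move let the fingers close. It gives the time, the measured TCP pose, the force and the opening at its end, in the units of the state.
- sensors.read_state(): the state, without advancing time (a new reading comes with each control period).
- optics.grab_frame(name): name is "scene" or "side" or "wrist"; returns a dict with "image" (480x640x3 uint8, red, green, blue), "z_map" (480x640 float32, m along the optical axis (not along the pixel's ray), 0 where there is no reading), "fx", "fy", "cx", "cy" (pixels), "extrinsics" (4x4, takes a point from camera to world coordinates); the wrist camera has in their place "mount" (4x4, takes a point from camera to tool coordinates, whose origin is the TCP and whose axes are the tool frame's). Camera axes: x right, y up, looking along -z (the intrinsics and any distortion apply to the point x, -y, -z); pixel columns grow to the right and rows downward; lengths in m; the calibration is good to about 2 mm. The wrist camera is an equidistant fisheye: a pixel r from the principal point sees the ray r / f radians off the axis. A picture is of the moment at which its call begins: read the wrist's pose just before it.
- hand_in(): hands the job in, once; it reports no verdict.
The state is a dict: "time_s": time; "qpos": joint angles; "joint_velocities": joint speeds; "effort": joint torques, N m; "position": TCP position; "orientation": TCP orientation; "force": force on the tool from outside, world axes, zero at the start; "wrist_torque": the same for the moment, N m; "finger_gap": finger opening in m.
Only numpy, scipy, OpenCV 4.12 (cv2) and the standard library are available. Lean on these libraries where they do the work, as an engineer would, in place of code of your own. Each camera call takes 0.05 s, during which the arm holds its last target. There are 200 camera calls.

### The job

Move the four sample tubes from the black wire cradle into the empty half of the green one for comparison: each must lie settled in the same notch line as the reference tube with the same cap colour, centred over its two wires and with its cap pointing the same way as the reference's. Leave the reference tubes where they lie.

Things in the scene. Friction and masses are not known exactly. Their poses are not given: they have to be found in the camera images.
- sample_blue: Sample to be moved: screw-cap tube, 16 mm body with a conical foot, ridged blue cap 18 mm across and 15 mm long, 85 mm overall, about 20 g. The origin is the tip of the foot; the body's z axis runs along the tube to the cap, so the middle is 42.5 mm along z. At the start it lies in one of the four notches of the black cradle, in any order; cap towards that cradle's +y.
- sample_white: Sample to be moved: screw-cap tube, 16 mm body with a conical foot, ridged white cap 18 mm across and 15 mm long, 85 mm overall, about 20 g. The origin is the tip of the foot; the body's z axis runs along the tube to the cap, so the middle is 42.5 mm along z. At the start it lies in one of the four notches of the black cradle, in any order; cap towards that cradle's +y.
- sample_yellow: Sample to be moved: screw-cap tube, 16 mm body with a conical foot, ridged yellow cap 18 mm across and 15 mm long, 85 mm overall, about 20 g. The origin is the tip of the foot; the body's z axis runs along the tube to the cap, so the middle is 42.5 mm along z. At the start it lies in one of the four notches of the black cradle, in any order; cap towards that cradle's +y.
- sample_red: Sample to be moved: screw-cap tube, 16 mm body with a conical foot, ridged red cap 18 mm across and 15 mm long, 85 mm overall, about 20 g. The origin is the tip of the foot; the body's z axis runs along the tube to the cap, so the middle is 42.5 mm along z. At the start it lies in one of the four notches of the black cradle, in any order; cap towards that cradle's +y.
- reference_blue: Reference, to be left alone: screw-cap tube, 16 mm body with a conical foot, ridged blue cap 18 mm across and 15 mm long, 85 mm overall, about 20 g. The origin is the tip of the foot; the body's z axis runs along the tube to the cap, so the middle is 42.5 mm along z. It lies in the +y half of one of the four notch lines of the green cradle, in any order, cap towards that cradle's +y.
- reference_white: Reference, to be left alone: screw-cap tube, 16 mm body with a conical foot, ridged white cap 18 mm across and 15 mm long, 85 mm overall, about 20 g. The origin is the tip of the foot; the body's z axis runs along the tube to the cap, so the middle is 42.5 mm along z. It lies in the +y half of one of the four notch lines of the green cradle, in any order, cap towards that cradle's +y.
- reference_yellow: Reference, to be left alone: screw-cap tube, 16 mm body with a conical foot, ridged yellow cap 18 mm across and 15 mm long, 85 mm overall, about 20 g. The origin is the tip of the foot; the body's z axis runs along the tube to the cap, so the middle is 42.5 mm along z. It lies in the +y half of one of the four notch lines of the green cradle, in any order, cap towards that cradle's +y.
- reference_red: Reference, to be left alone: screw-cap tube, 16 mm body with a conical foot, ridged red cap 18 mm across and 15 mm long, 85 mm overall, about 20 g. The origin is the tip of the foot; the body's z axis runs along the tube to the cap, so the middle is 42.5 mm along z. It lies in the +y half of one of the four notch lines of the green cradle, in any order, cap towards that cradle's +y.
- sample_cradle: Black wire cradle, 207 (x) by 67 (y) mm: 5 mm notched wires at y = -22, 22, open to the bench between (tube middles at y = 0 +-4). Origin under its middle on the bench, z up. Four V notches, 32 mm wide, 14 deep, at x = -69, -23, 23, 69; a tube in one lies along y, axis 38 mm up (wire tops 42.5). Fixed. Tall microscopes stand on the bench from 0.72 m ahead: carry on the near side.
- reference_cradle: Green wire cradle, 207 (x) by 171 (y) mm, two tubes wide: 5 mm notched wires at y = -74, -30, 30, 74 mm. References: middle at y = 52. Empty places: middle at y = -52, open to the bench between the wires. Origin under its middle on the bench, z up. Four V notches, 32 mm wide, 14 deep, at x = -69, -23, 23, 69; a tube in one lies along y, axis 38 mm up (wire tops 42.5). Fixed.
Things that resemble listed ones, but are neither listed nor needed, are in the scene too. What is shaped like the sample_blue but orange or purple is not meant.

How it is judged:
At the end, for the whole second after the job is handed in: Each sample lies at rest in the -y half of the green cradle, in its colour's notch line: foot within 10 mm of the line across and 13 mm of its place along it (y = -94.5 mm, cap to +y), axis 32 to 44 mm up, within 0.15 rad of the line. References in their notches, moved under 12 mm (((x of sample_blue in the frame of reference_cradle between -0.079 and -0.059 m and x of reference_blue in the frame of reference_cradle between -0.079 and -0.059 m) or (x of sample_blue in the frame of reference_cradle between -0.033 and -0.013 m and x of reference_blue in the frame of reference_cradle between -0.033 and -0.013 m) or (x of sample_blue in the frame of reference_cradle between 0.013 and 0.033 m and x of reference_blue in the frame of reference_cradle between 0.013 and 0.033 m) or (x of sample_blue in the frame of reference_cradle between 0.059 and 0.079 m and x of reference_blue in the frame of reference_cradle between 0.059 and 0.079 m)) and y of sample_blue in the frame of reference_cradle between -0.1075 and -0.0815 m and z of sample_blue in the frame of reference_cradle between 0.0322 and 0.0442 m and angle between the z axis of each of sample_blue, reference_blue, sample_white, reference_white, sample_yellow, reference_yellow, sample_red, reference_red and the y axis of reference_cradle, either way round below 0.15 rad and distance of each of reference_blue, reference_white, reference_yellow, reference_red from where it was at the start of the episode below 0.012 m and linear speed of each of sample_blue, reference_blue, sample_white, reference_white, sample_yellow, reference_yellow, sample_red, reference_red below 0.02 m/s and ((x of sample_white in the frame of reference_cradle between -0.079 and -0.059 m and x of reference_white in the frame of reference_cradle between -0.079 and -0.059 m) or (x of sample_white in the frame of reference_cradle between -0.033 and -0.013 m and x of reference_white in the frame of reference_cradle between -0.033 and -0.013 m) or (x of sample_white in the frame of reference_cradle between 0.013 and 0.033 m and x of reference_white in the frame of reference_cradle between 0.013 and 0.033 m) or (x of sample_white in the frame of reference_cradle between 0.059 and 0.079 m and x of reference_white in the frame of reference_cradle between 0.059 and 0.079 m)) and y of sample_white in the frame of reference_cradle between -0.1075 and -0.0815 m and z of sample_white in the frame of reference_cradle between 0.0322 and 0.0442 m and ((x of sample_yellow in the frame of reference_cradle between -0.079 and -0.059 m and x of reference_yellow in the frame of reference_cradle between -0.079 and -0.059 m) or (x of sample_yellow in the frame of reference_cradle between -0.033 and -0.013 m and x of reference_yellow in the frame of reference_cradle between -0.033 and -0.013 m) or (x of sample_yellow in the frame of reference_cradle between 0.013 and 0.033 m and x of reference_yellow in the frame of reference_cradle between 0.013 and 0.033 m) or (x of sample_yellow in the frame of reference_cradle between 0.059 and 0.079 m and x of reference_yellow in the frame of reference_cradle between 0.059 and 0.079 m)) and y of sample_yellow in the frame of reference_cradle between -0.1075 and -0.0815 m and z of sample_yellow in the frame of reference_cradle between 0.0322 and 0.0442 m and ((x of sample_red in the frame of reference_cradle between -0.079 and -0.059 m and x of reference_red in the frame of reference_cradle between -0.079 and -0.059 m) or (x of sample_red in the frame of reference_cradle between -0.033 and -0.013 m and x of reference_red in the frame of reference_cradle between -0.033 and -0.013 m) or (x of sample_red in the frame of reference_cradle between 0.013 and 0.033 m and x of reference_red in the frame of reference_cradle between 0.013 and 0.033 m) or (x of sample_red in the frame of reference_cradle between 0.059 and 0.079 m and x of reference_red in the frame of reference_cradle between 0.059 and 0.079 m)) and y of sample_red in the frame of reference_cradle between -0.1075 and -0.0815 m and z of sample_red in the frame of reference_cradle between 0.0322 and 0.0442 m); the robot touches nothing.
It fails at once if a reference tube is shoved or lifted more than 20 mm from its place (distance of any of reference_blue, reference_white, reference_yellow, reference_red from where it was at the start of the episode above 0.02 m).
It also fails if it takes over 102 s, if anything falls off the work surface, if the arm or the gripper's body presses on something with over 40 N, if the wrist force passes 120 N, or if a joint passes its speed limit or range.

## Working session

There is one attempt and no reset: what is moved stays moved. The work goes in short steps, Python scripts to look and compute and a shell command to move; the robot and the scene stay as the last step left them, time stands still between calls to the robot, and variables do not carry over. Pictures are saved under pics/ and viewed, about 12 in all and at most 16, crops included, and the job is handed in when it is done.

```bash
mkdir -p pics; cat > h.py <<'E'
import numpy as np, cv2
from rig import sensors, optics
from scipy.spatial.transform import Rotation as R
def grab(n,save=None):
    f=optics.grab_frame(n)
    if save: cv2.imwrite('pics/'+save,f['image'][:,:,::-1])
    return f
def ray(f,u,v):
    E=np.array(f['extrinsics']); d=np.array([(u-f['cx'])/f['fx'],-(v-f['cy'])/f['fy'],-1.])
    return E[:3,3],E[:3,:3]@d
def onplane(f,u,v,z):
    o,d=ray(f,u,v); return o+d*(z-o[2])/d[2]
def cloud(f):
    v,u=np.mgrid[:480,:640]; z=f['z_map']; E=np.array(f['extrinsics'])
    P=np.stack([(u-f['cx'])/f['fx']*z,-(v-f['cy'])/f['fy']*z,-z],-1)
    return P@E[:3,:3].T+E[:3,3]
E
python3 - <<'E'
from h import *
s=sensors.read_state(); print({k:np.round(v,3) for k,v in s.items()}); print(R.from_quat(s['orientation']).as_matrix().round(3))
for n in('scene','side'):
    f=grab(n,n+'0.png'); print(n,f.keys(),np.round(f['extrinsics'],3),f['fx'],f['cx'],f['cy'])
E
```

```text
{'time_s': np.float64(0.0), 'qpos': array([ 1.072,  0.418, -0.01 ,  1.614,  0.005,  1.111, -0.053]), 'joint_velocities': array([ 0.001, -0.   , -0.   ,  0.   , -0.001, -0.002, -0.001]), 'effort': array([ 0.0000e+00, -8.5124e+01,  6.3900e-01, -4.2599e+01, -4.9000e-02,
        1.9000e-02,  0.0000e+00]), 'position': array([ 0.276, -0.56 ,  0.302]), 'orientation': array([-0.161,  0.689, -0.688,  0.16 ]), 'force': array([-0.305, -0.201, -0.211]), 'wrist_torque': array([ 0.029,  0.013, -0.007]), 'finger_gap': np.float64(0.094)}
[[-0.897 -0.001  0.442]
 [-0.442  0.001 -0.897]
 [ 0.    -1.    -0.001]]
scene dict_keys(['image', 'z_map', 'fx', 'fy', 'cx', 'cy', 'extrinsics']) [[-0.573  0.549 -0.608 -0.124]
 [-0.82  -0.37   0.437  0.384]
 [ 0.015  0.749  0.662  0.759]
 [ 0.     0.     0.     1.   ]] 578.095809043443 324.04425065850535 243.81845197933126
side dict_keys(['image', 'z_map', 'fx', 'fy', 'cx', 'cy', 'extrinsics']) [[ 0.904  0.215 -0.369 -0.003]
 [-0.427  0.422 -0.8   -1.226]
 [-0.016  0.881  0.473  0.741]
 [ 0.     0.     0.     1.   ]] 598.1339249257953 314.1294443821948 238.12748920479987
```

View pics/scene0.png

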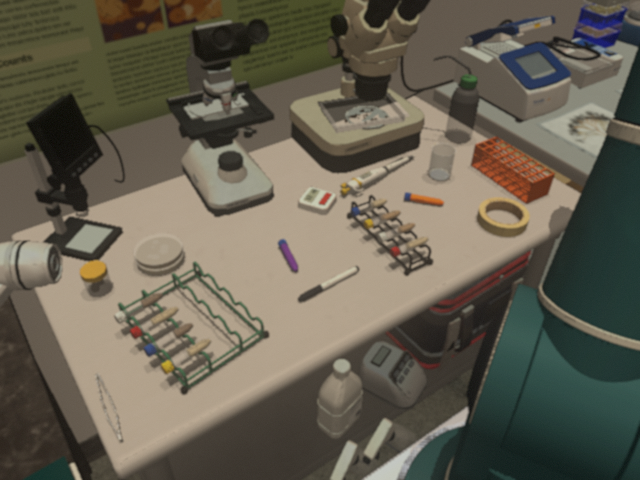

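View pics/side0.png

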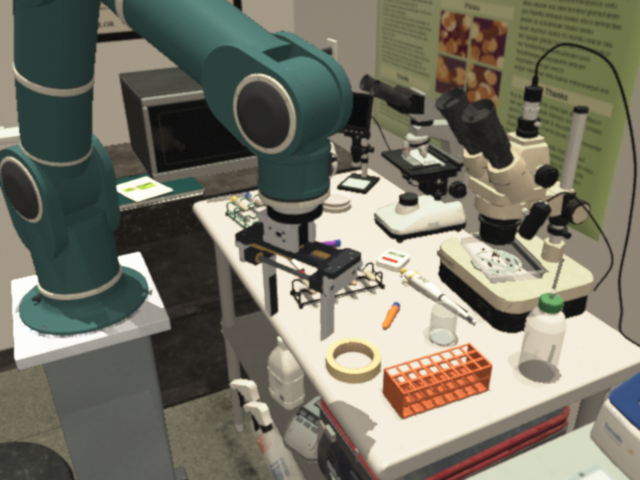

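```bash
python3 - <<'E'
from h import *
f=grab('scene'); im=f['image']; C=cloud(f)
a=cv2.resize(im[260:400,95:280],(800,600),interpolation=cv2.INTER_CUBIC)
b=cv2.resize(im[190:280,335:455],(800,600),interpolation=cv2.INTER_CUBIC)
cv2.imwrite('pics/crops.png',cv2.resize(np.vstack([a,b]),(500,750))[:, :, ::-1][:600*2]);
cv2.imwrite('pics/crops.png',cv2.resize(np.hstack([a,b]),(800,300))[:,:,::-1])
h=cv2.cvtColor(im,cv2.COLOR_RGB2HSV).astype(int); H,S,V=h[...,0],h[...,1],h[...,2]
M={'blue':(abs(H-112)<14)&(S>90),'red':((H<6)|(H>172))&(S>130),'yellow':(abs(H-25)<6)&(S>150),'white':(S<45)&(V>170)}
for nm,(u0,v0,u1,v1),seed in(('green',(95,260,280,400),dict(white=(120,315),red=(136,331),blue=(150,350),yellow=(168,367))),('black',(335,190,455,280),dict(blue=(354,210),yellow=(369,223),white=(385,237),red=(396,252)))):
  for c,(su,sv) in seed.items():
    m=M[c].copy(); w=np.zeros_like(m); w[sv-9:sv+10,su-9:su+10]=1; m&=w
    if c=='white': m&=(C[...,2]>.02)
    n,l,st,ce=cv2.connectedComponentsWithStats(m.astype(np.uint8))
    if n<2: print(nm,c,'none',im[sv,su]); continue
    k=1+np.argmax(st[1:,4]); pts=C[l==k]; z=np.median(pts[:,2])
    print(nm,c,st[k,4],ce[k].round(1),'cloud',np.median(pts,0).round(4),'plane',onplane(f,*ce[k],.042).round(4))
E
```

```text
green white 31 [119.1 314. ] cloud [0.5754 0.2886 0.0464] plane [0.5797 0.2882 0.042 ]
green red 84 [135.6 331.3] cloud [0.5264 0.2799 0.0444] plane [0.5296 0.2797 0.042 ]
green blue 66 [149.5 348.5] cloud [0.482  0.275  0.0455] plane [0.4849 0.2748 0.042 ]
green yellow 99 [167.2 366.2] cloud [0.4363 0.2663 0.0448] plane [0.4385 0.2658 0.042 ]
black blue 26 [355.2 209.8] cloud [ 0.5799 -0.1971  0.0451] plane [ 0.5837 -0.1996  0.042 ]
black yellow 48 [368.6 222.7] cloud [ 0.5342 -0.1946  0.0446] plane [ 0.5366 -0.1966  0.042 ]
black white 13 [382.5 234.3] cloud [ 0.4904 -0.1939  0.0474] plane [ 0.4943 -0.197   0.042 ]
black red 56 [395.1 250.6] cloud [ 0.4423 -0.184   0.045 ] plane [ 0.4451 -0.1869  0.042 ]
```

View pics/crops.png

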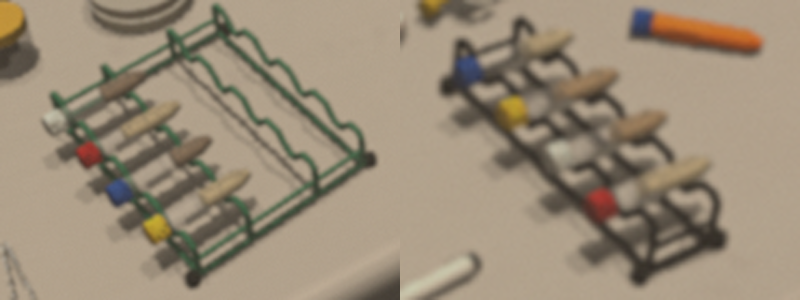

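The caps are clear in the images.
- **Black cradle (samples):** blue (355,210), yellow (369,223), white (383,234), red (395,251).
- **Green cradle (references):** white (119,314), red (136,331), blue (150,349), yellow (167,366).
- **Decoys:** the orange tube with a blue cap at (423,199), the purple one at (288,255), and an orange-lidded jar at (93,271).

Cap heights (45 mm), the 46 mm pitch and the reach all check out. Next I move above the black cradle and look with the wrist camera.

```bash
python3 -m crank '[0,0,0,-6.5,0.03, 0,0,0,-6.5,0.03, 0,0,0,-6.5,0.03, 0,0,0,-6.5,0.03, 0,0,0,-6.5,0.03, 0,0,0,-6.5,0.03, 0,0,0,-6.5,0.03, 0,0,0,-6.5,0.03, 0,0,0,-6.5,0.03, -0.035,0,0.0205,0,0.03, -0.035,0,0.0205,0,0.03, -0.035,0,0.0205,0,0.03, -0.035,0,0.0205,0,0.03, -0.035,0,0.0205,0,0.03, -0.035,0,0.0205,0,0.03, -0.035,0,0.0205,0,0.03, -0.035,0,0.0205,0,0.03, -0.035,0,0.0205,0,0.03, -0.035,0,0.0205,0,0.03]'
python3 - <<'E'
from h import *
s=sensors.read_state(); print(s['position'],R.from_quat(s['orientation']).as_matrix().round(3))
f=grab('wrist','w1.png'); print(np.round(f['mount'],4),f['fx'],f['fy'],f['cx'],f['cy'])
E
```

```text
time_s: 1.73
position: [0.5132, -0.2292, 0.3027]
orientation: [-0.476, 0.523, -0.522, 0.476]
force: [0.9, -1.5, 0.3]
finger_gap: 0.0297
[ 0.51321488 -0.22916031  0.30265551] [[-0.092 -0.     0.996]
 [-0.996 -0.    -0.092]
 [ 0.    -1.    -0.   ]]
[[ 3.000e-04 -9.693e-01 -2.459e-01 -7.060e-02]
 [ 1.100e-03  2.459e-01 -9.693e-01 -8.070e-02]
 [ 1.000e+00 -0.000e+00  1.200e-03 -4.000e-04]
 [ 0.000e+00  0.000e+00  0.000e+00  1.000e+00]] 371.64829954431775 371.64829954431775 319.54100372716636 242.5103634998894
```

View pics/w1.png

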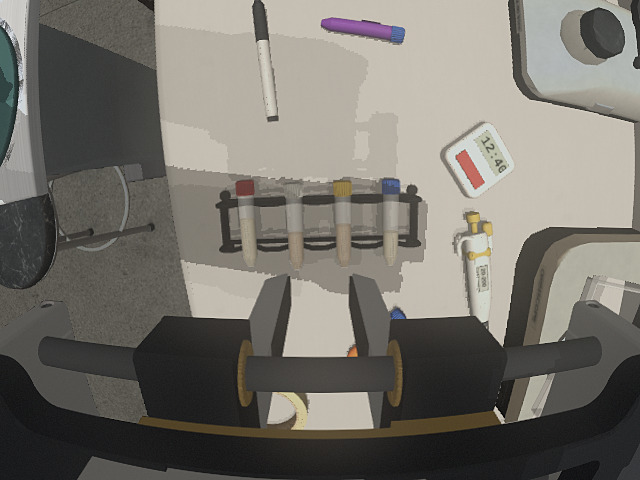

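The wrist view shows the samples left to right as red (246,188), white (294,187), yellow (342,188), blue (390,186), all pointing up the image with feet near row 266.

```bash
cat >> h.py <<'E'
def wpt(f,s,u,v,z):
    M=np.array(f['mount']); T=R.from_quat(s['orientation']).as_matrix()
    x,y=u-f['cx'],v-f['cy']; r=np.hypot(x,y); t=r/f['fx']
    d=np.array([np.sin(t)*x/r,-np.sin(t)*y/r,-np.cos(t)])
    o=T@M[:3,3]+np.array(s['position']); d=T@M[:3,:3]@d
    return o+d*(z-o[2])/d[2]
def wcap(f,c,win):
    h=cv2.cvtColor(f['image'],cv2.COLOR_RGB2HSV).astype(int); H,S,V=h[...,0],h[...,1],h[...,2]
    m={'blue':(abs(H-112)<14)&(S>90),'red':((H<6)|(H>172))&(S>130),'yellow':(abs(H-25)<6)&(S>130)}[c]
    w=np.zeros_like(m); u0,v0,u1,v1=win; w[v0:v1,u0:u1]=1
    n,l,st,ce=cv2.connectedComponentsWithStats((m&w).astype(np.uint8)); k=1+np.argmax(st[1:,4]); return ce[k],st[k]
E
python3 - <<'E'
from h import *
s=sensors.read_state(); f=grab('wrist')
for c,u in(('red',246),('yellow',342),('blue',390)):
    p,st=wcap(f,c,(u-14,172,u+14,205)); print(c,p.round(1),st,wpt(f,s,*p,.042).round(4))
print('white',wpt(f,s,294,190,.042).round(4))
for c,u,v in(('red',249.5,266),('white',296,269),('yellow',343,266),('blue',390,265)): print(c,'foot',wpt(f,s,u,v,.036).round(4))
for u,v in((226,201),(412,196),(227,249),(413,240)): print('wire',wpt(f,s,u,v,.035).round(4))
cv2.imwrite('pics/w1c.png',cv2.resize(f['image'][165:285,205:435],None,fx=3.4,fy=3.4,interpolation=cv2.INTER_CUBIC)[:,:,::-1])
E
```

```text
red [239.6 201.3] [233 197  15   7  35] [ 0.4443 -0.1907  0.042 ]
yellow [338.7 201.4] [330 192  17  13  79] [ 0.5368 -0.1992  0.042 ]
blue [388.3 200.1] [387 197   4   7  15] [ 0.5834 -0.2014  0.042 ]
white [ 0.4965 -0.1851  0.042 ]
red foot [ 0.4443 -0.2564  0.036 ]
white foot [ 0.4903 -0.2632  0.036 ]
yellow foot [ 0.5367 -0.264   0.036 ]
blue foot [ 0.5835 -0.2672  0.036 ]
wire [ 0.4292 -0.1898  0.035 ]
wire [ 0.6082 -0.2001  0.035 ]
wire [ 0.4236 -0.2374  0.035 ]
wire [ 0.6078 -0.2438  0.035 ]
```

View pics/w1c.png

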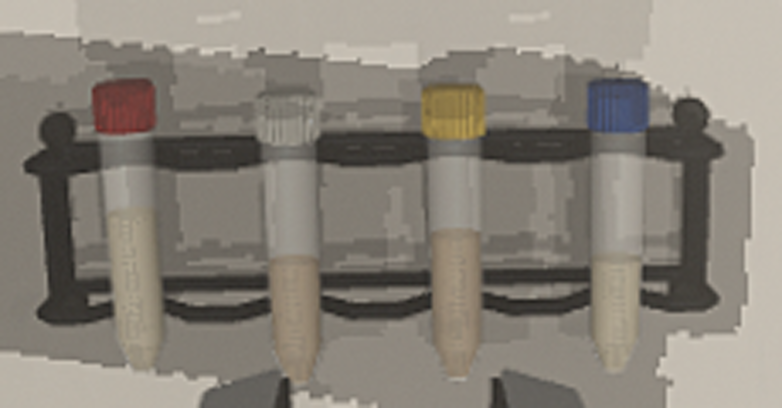

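```bash
python3 - <<'E'
from h import *
s=sensors.read_state(); f=grab('wrist'); print(s['position'])
T=R.from_quat(s['orientation']).as_matrix(); print(T.round(3))
for c,a,b in(('red',(241.8,196.2),(247,273.2)),('white',(290.3,199.4),(292.4,276.8)),('yellow',(338.2,197.9),(339.4,275.3)),('blue',(386.8,195.9),(385.6,274.4))):
    A=wpt(f,s,*a,.043);B=wpt(f,s,*b,.037); d=A-B; m=B+d/np.linalg.norm(d)*.0425
    print(c,A.round(4),B.round(4),np.linalg.norm(d[:2]).round(4),'ang',np.degrees(np.arctan2(-d[0],d[1])).round(1),'mid',m.round(4),'tool delta',(T.T@(m-s['position'])).round(4))
for u,v in((215,210),(420,210),(217,257),(415,253)): print('wire',wpt(f,s,u,v,.0425).round(4))
E
```

```text
[ 0.51565204 -0.22472726  0.30270841]
[[-0.084  0.001  0.997]
 [-0.997  0.002 -0.084]
 [-0.002 -1.     0.001]]
red [ 0.4453 -0.1893  0.043 ] [ 0.439  -0.2667  0.037 ] 0.0777 ang -4.6 mid [ 0.4424 -0.2244  0.0403] tool delta [ 0.0064  0.2623 -0.0733]
white [ 0.4904 -0.1966  0.043 ] [ 0.4841 -0.2739  0.037 ] 0.0775 ang -4.7 mid [ 0.4875 -0.2317  0.0403] tool delta [ 0.0098  0.2624 -0.0277]
yellow [ 0.5346 -0.199   0.043 ] [ 0.5305 -0.2762  0.037 ] 0.0773 ang -3.0 mid [ 0.5327 -0.2339  0.0403] tool delta [0.0083 0.2624 0.0175]
blue [ 0.58   -0.2005  0.043 ] [ 0.5766 -0.2794  0.037 ] 0.079 ang -2.5 mid [ 0.5784 -0.2371  0.0402] tool delta [0.0077 0.2625 0.0633]
wire [ 0.4173 -0.1997  0.0425]
wire [ 0.6117 -0.2162  0.0425]
wire [ 0.4124 -0.2461  0.0425]
wire [ 0.6057 -0.2582  0.0425]
```

```bash
python3 -m crank '[0.002,0,-0.025,0,0.026, 0.002,0,-0.025,0,0.026, 0.002,0,-0.023,0,0.026, 0,0.03,0,0,0.026, 0,0.03,0,0,0.026, 0,0.03,0,0,0.026, 0,0.02,0,0,0.026, 0,0,0,0,0.026, 0,0,0,0,0.026, 0,0,0,0,0.026]'
python3 - <<'E'
from h import *
s=sensors.read_state(); f=grab('wrist','w2.png'); print(s['position']-[.4424,-.2244,0])
E
```

```text
time_s: 2.72
position: [0.4395, -0.2309, 0.1938]
orientation: [0.476, -0.522, 0.523, -0.476]
force: [0.3, -0.3, 0.3]
finger_gap: 0.026
[-0.00286356 -0.00645974  0.1938441 ]
```

View pics/w2.png

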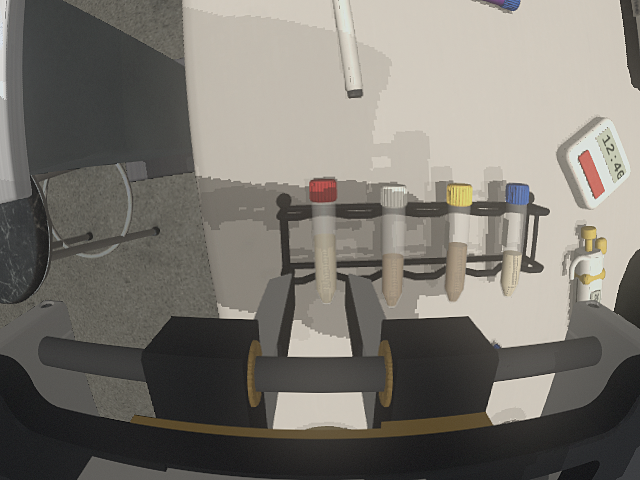

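The red tube sits between the fingers: cap (323,190), foot (326,302). I'll re-measure it here, because the readback has shifted by a few mm.

```bash
python3 - <<'E'
from h import *
for i in range(2):
    s=sensors.read_state(); f=grab('wrist'); print(s['time_s'],s['position'],s['orientation'].round(3) if hasattr(s['orientation'],'round') else s['orientation'],np.round(s['joint_velocities'],3))
T=R.from_quat(s['orientation']).as_matrix()
A=wpt(f,s,323,191,.043);B=wpt(f,s,326,302,.037); d=A-B; m=B+d/np.linalg.norm(d)*.0425
print(A,B,np.linalg.norm(d),'ang',np.degrees(np.arctan2(-d[0],d[1])),m,T.T@(m-s['position']))
for r in (185,190,195,220,240,260): 
    row=f['image'][r,300:350].astype(int); print(r,row[::3].tolist()) if r==190 else 0
E
```

```text
2.7667 [ 0.43970059 -0.2307948   0.19406257] [ 0.476 -0.522  0.523 -0.477] [-0.002 -0.004 -0.003  0.002  0.004 -0.006 -0.003]
2.8167 [ 0.43971574 -0.23074637  0.19407851] [ 0.476 -0.522  0.523 -0.477] [-0.002  0.002 -0.003  0.005  0.003 -0.005 -0.002]
[ 0.44565392 -0.18620955  0.043     ] [ 0.44080721 -0.26348687  0.037     ] 0.07766128576161672 ang -3.588794215224278 [ 0.44345956 -0.22119699  0.04028349] [-0.01001561  0.15378949  0.00256786]
190 [[136, 130, 121], [135, 130, 120], [120, 115, 107], [156, 77, 73], [116, 69, 66], [176, 82, 77], [187, 86, 80], [171, 80, 75], [115, 68, 64], [125, 71, 67], [122, 69, 64], [119, 69, 63], [128, 112, 103], [134, 128, 119], [135, 128, 120], [134, 128, 120], [135, 130, 121]]
```

```bash
python3 -m crank '[-0.009,0,0.003,0,0.026, 0,0.025,0,0,0.026, 0,0.025,0,0,0.026, 0,0.024,0,0,0.026, 0,0,0,0,0.026, 0,0,0,0,0.026]'
python3 - <<'E'
from h import *
f=grab('wrist','w3.png'); s=sensors.read_state(); print(s['position'],s['force'])
E
```

```text
time_s: 3.37
position: [0.4432, -0.2208, 0.1187]
orientation: [-0.477, 0.523, -0.522, 0.477]
force: [-0.4, 0.0, 0.6]
finger_gap: 0.0263
[ 0.44366752 -0.22117716  0.11965625] [ 1.0710758   0.58314155 -0.12011708]
```

View pics/w3.png

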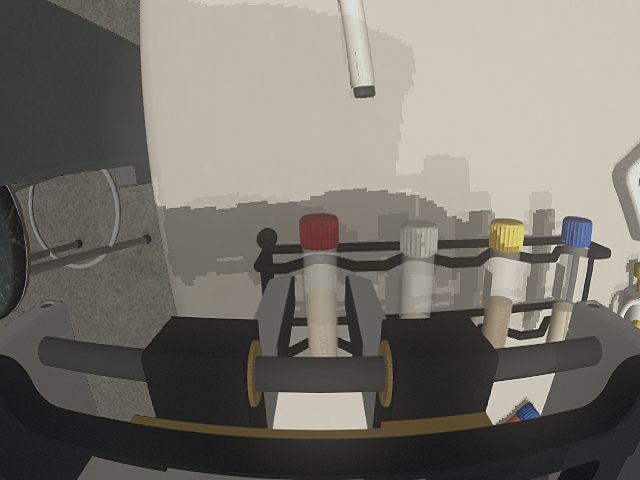

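The fingers stand astride the red tube (cap at (318,232)) between the wires. Now close and lift.

```bash
python3 -m crank '[0,0,0,0,0.0, 0,0,0,0,0.0, 0,0,0,0,0.0, 0,0,0,0,0.0, 0,0,0,0,0.0, 0,-0.02,0,0,0.0, 0,-0.03,0,0,0.0, 0,-0.03,0,0,0.0, 0,-0.03,0,0,0.0, 0,0,0,0,0.0, 0,0,0,0,0.0]'
python3 - <<'E'
from h import *
f=grab('wrist','w4.png'); s=sensors.read_state(); f=grab('wrist');print(s['position'],s['orientation'],s['finger_gap'])
T=R.from_quat(s['orientation']).as_matrix()
p,st=wcap(f,'red',(290,190,350,270)); print(p,st)
zt=s['position'][2]-.0817+.003
w=wpt(f,s,*p,zt); print('cap in tool',T.T@(w-s['position']))
E
```

```text
time_s: 4.33
position: [0.4434, -0.2219, 0.23]
orientation: [0.476, -0.522, 0.524, -0.477]
force: [-0.1, 0.4, -1.0]
finger_gap: 0.0141
[ 0.44290453 -0.22164594  0.22871017] [ 0.47642676 -0.52229966  0.5227732  -0.47637043] 0.014330344807518564
[319.8554007  233.32752613] [300 217  37  30 574]
cap in tool [-0.03434233  0.07868232 -0.00041572]
```

View pics/w4.png

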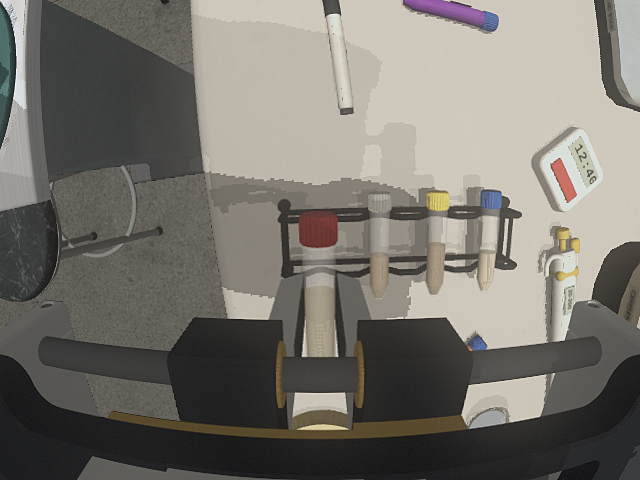

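Red is held (cap at (320,233), tube centred in the grip to about 1 mm). The black cradle still holds white, yellow and blue. Carry over to the green cradle.

```bash
python3 -m crank '[0,0,0,-7.1,0.0, 0,0,0,-7.1,0.0, -0.034,0,0.0165,0,0.0, -0.034,0,0.0165,0,0.0, -0.034,0,0.0165,0,0.0, -0.034,0,0.0165,0,0.0, -0.034,0,0.0165,0,0.0, -0.034,0,0.0165,0,0.0, -0.034,0,0.0165,0,0.0, -0.034,0,0.0165,0,0.0, -0.034,0,0.0165,0,0.0, -0.034,0,0.0165,0,0.0, 0,0,0,0,0, 0,0,0,0,0, 0,0,0,0,0, 0,0,0,0,0]'
python3 - <<'E'
from h import *
s=sensors.read_state(); f=grab('wrist','w5.png'); print(s['position'],s['orientation'],s['finger_gap'])
print(R.from_quat(s['orientation']).as_matrix().round(3))
E
```

```text
time_s: 5.77
position: [0.553, 0.1387, 0.2278]
orientation: [0.538, -0.46, 0.46, -0.537]
force: [-0.7, -0.9, -0.1]
finger_gap: 0.0145
[0.55302935 0.13869684 0.22783217] [ 0.53757818 -0.4601723   0.45970203 -0.53658662] 0.014478481211240136
[[ 0.154 -0.001  0.988]
 [-0.988 -0.001  0.154]
 [ 0.    -1.    -0.001]]
```

View pics/w5.png

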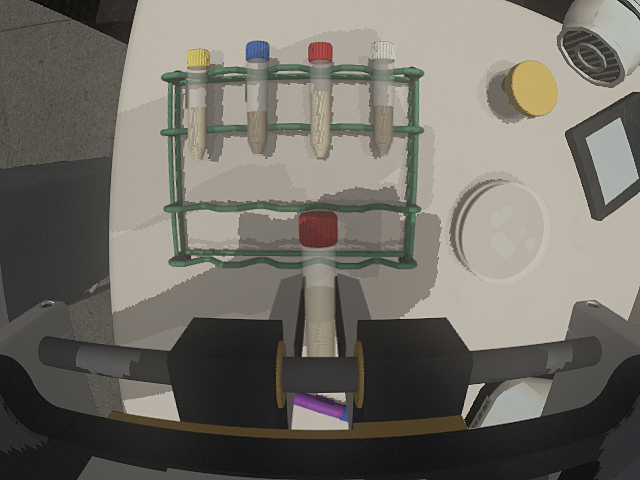

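The references lie at yellow (198,57), blue (258,48), red (320,50), white (382,50). The empty half spans wire rows 208 and 262, with the held red tube at column 318 pointing at its line.

```bash
python3 - <<'E'
from h import *
s=sensors.read_state(); f=grab('wrist'); T=R.from_quat(s['orientation']).as_matrix()
caps=[];mids=[]
for c,cp,ft in(('yellow',(198,58),(198,158)),('blue',(258,49),(258,153)),('red',(320,51),(319,158)),('white',(382,50),(382,157))):
    if c!='white': cp,_=wcap(f,c,(cp[0]-16,36,cp[0]+16,72))
    A=wpt(f,s,*cp,.044);B=wpt(f,s,*ft,.037); d=A-B; m=B+d/np.linalg.norm(d)*.0425; mids.append(m)
    print(c,np.round(cp,1),A.round(4),B.round(4),np.linalg.norm(d).round(4),'ang',np.degrees(np.arctan2(-d[0],d[1])).round(1),'mid',m.round(4))
m=np.array(mids); sl=np.polyfit(m[:,0],m[:,1],1)[0]; a=np.arctan(sl); print('row ang',np.degrees(a),'pitch',np.linalg.norm(m[3]-m[0])/3)
a=np.arctan2(T[1,2],T[0,2]) 
ex=np.array([np.cos(a),np.sin(a)]);ey=np.array([-np.sin(a),np.cos(a)])
print('tool ang',np.degrees(a)); O=m[:,:2].mean(0)-.052*ey; print('origin',O)
for n,x in zip(('y','b','r','w'),(-.069,-.023,.023,.069)):
    t=O+x*ex-.052*ey; print(n,t.round(4),'tool dx,dz',(T.T@np.r_[t-s['position'][:2],0]).round(4))
for l,r in(((168,76),(417,74)),((166,131),(417,130)),((168,209),(418,209))):
    for z in(.036,): 
        P=wpt(f,s,*l,z);Q=wpt(f,s,*r,z); print('wire',z,np.degrees(np.arctan2(*(Q-P)[[1,0]])).round(2),(T.T@((P+Q)/2-s['position'])).round(4),np.linalg.norm(P-Q).round(4))
E
```

```text
yellow [202.   56.2] [0.4453 0.2674 0.044 ] [0.4515 0.1909 0.037 ] 0.0771 ang 4.7 mid [0.4481 0.2331 0.0409]
blue [256.5  49.5] [0.4854 0.2754 0.044 ] [0.4971 0.1999 0.037 ] 0.0767 ang 8.8 mid [0.4906 0.2418 0.0409]
red [319.3  51. ] [0.5301 0.2798 0.044 ] [0.5418 0.2026 0.037 ] 0.0784 ang 8.6 mid [0.5354 0.2444 0.0408]
white [382  50] [0.5739 0.2887 0.044 ] [0.5871 0.2109 0.037 ] 0.0792 ang 9.6 mid [0.58   0.2527 0.0408]
row ang 7.935231825252385 pitch 0.04445936088901842
tool ang 8.831735170647713
origin [0.52152846 0.19160049]
y [0.4613 0.1296] tool dx,dz [-0.0052  0.0001 -0.0921]
b [0.5068 0.1367] tool dx,dz [-0.0052  0.     -0.0461]
r [0.5522 0.1437] tool dx,dz [-0.0052 -0.     -0.0001]
w [0.5977 0.1508] tool dx,dz [-0.0052 -0.0001  0.0459]
wire 0.036 7.94 [-0.1318  0.1921 -0.0228] 0.1884
wire 0.036 8.13 [-0.0887  0.1921 -0.0236] 0.1899
wire 0.036 8.57 [-0.0283  0.1921 -0.023 ] 0.1939
```

The estimates from the tubes and from the wires agree: shift −6.5 mm along tool x, 0 along tool z. Lower and release.

```bash
python3 -m crank '[-0.0065,0,0,0,0, 0,0.03,0,0,0, 0,0.03,0,0,0, 0,0.02,0,0,0, 0,0.012,0,0,0, 0,0.008,0,0,0, 0,0.006,0,0,0, 0,0,0,0,0, 0,0,0,0,0]'
python3 - <<'E'
from h import *
s=sensors.read_state(); f=grab('wrist','w6.png'); print(s['position'],s['force'])
E
```

```text
time_s: 6.62
position: [0.5526, 0.1465, 0.1234]
orientation: [-0.537, 0.459, -0.46, 0.538]
force: [-0.7, 0.8, -0.6]
finger_gap: 0.0145
[0.55264463 0.14654203 0.12335629] [-0.65875961  0.84441194 -0.64414761]
```

View pics/w6.png

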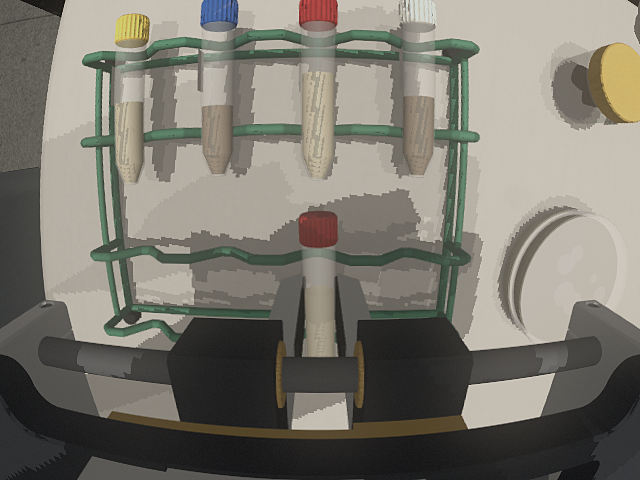

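Red is seated over its wires (cap (318,229), wire at row 257) and the references are untouched. Release, rise and return for white.

```bash
python3 -m crank '[0,0.002,0,0,0, 0,0,0,0,0.026, 0,0,0,0,0.026, 0,0,0,0,0.026, 0,-0.027,0,0,0.026, 0,-0.027,0,0,0.026, 0,-0.027,0,0,0.026, 0,-0.027,0,0,0.026, 0.036,0,-0.012,0,0.026, 0.036,0,-0.012,0,0.026, 0.036,0,-0.012,0,0.026, 0.036,0,-0.012,0,0.026, 0.036,0,-0.012,0,0.026, 0.036,0,-0.012,0,0.026, 0.036,0,-0.012,0,0.026, 0.036,0,-0.012,0,0.026, 0.036,0,-0.012,0,0.026, 0.036,0,-0.012,0,0.026]'
python3 -m crank '[0,0,0,7.05,0.026, 0,0,0,7.05,0.026, 0,0,0,0,0.026, 0,0,0,0,0.026, 0,0,0,0,0.026]'
python3 - <<'E'
from h import *
s=sensors.read_state(); T=R.from_quat(s['orientation']).as_matrix(); f=grab('wrist'); cv2.imwrite('pics/w7.png',f['image'][150:330,250:500][:,:,::-1].repeat(3,0).repeat(3,1))
print(s['position'],T.round(3)); print((T.T@(np.array([.4888,-.2287,.12])-s['position'])).round(4))
E
```

```text
time_s: 8.17
position: [0.489, -0.2297, 0.229]
orientation: [0.537, -0.459, 0.46, -0.537]
force: [0.8, 0.0, 0.0]
finger_gap: 0.0259
time_s: 8.58
position: [0.4898, -0.2274, 0.2287]
orientation: [0.478, -0.521, 0.521, -0.478]
force: [-0.2, 1.1, 0.1]
finger_gap: 0.0261
[ 0.48981351 -0.22735785  0.2287475 ] [[-0.085  0.     0.996]
 [-0.996 -0.    -0.085]
 [ 0.    -1.     0.   ]]
[ 0.0014  0.1087 -0.0009]
```

View pics/w7.png

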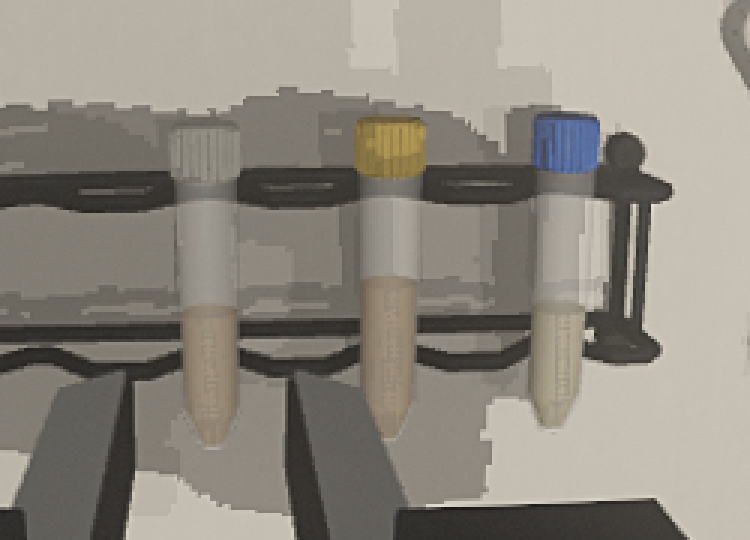

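```bash
python3 - <<'E'
from h import *
s=sensors.read_state(); f=grab('wrist'); T=R.from_quat(s['orientation']).as_matrix(); print(s['position'])
for c,a,b in(('white',(318.3,201),(320.7,297.3)),('yellow',(380.3,199.3),(379.7,295.7)),('blue',(439,198.3),(434,292.3))):
    A=wpt(f,s,*a,.043);B=wpt(f,s,*b,.037); d=A-B; m=B+d/np.linalg.norm(d)*.0425
    print(c,np.linalg.norm(d).round(4),'ang',np.degrees(np.arctan2(-d[0],d[1])).round(1),'mid',m.round(4),'tool',(T.T@(m-s['position'])).round(4))
E
```

```text
[ 0.48978326 -0.22738219  0.22870746]
white 0.0774 ang -3.6 mid [ 0.4889 -0.2282  0.0403] tool [ 0.0009  0.1884 -0.0008]
yellow 0.078 ang -2.2 mid [ 0.5349 -0.2312  0.0403] tool [-1.000e-04  1.884e-01  4.520e-02]
blue 0.0777 ang -1.9 mid [ 0.5799 -0.2331  0.0403] tool [-0.002   0.1884  0.0903]
```

White measures 0.9 mm from the prediction. Grasp, lift, turn and carry.

```bash
python3 -m crank '[0.001,0,-0.001,0,0.026, 0,0.03,0,0,0.026, 0,0.03,0,0,0.026, 0,0.03,0,0,0.026, 0,0.019,0,0,0.026, 0,0,0,0,0.026, 0,0,0,0,0, 0,0,0,0,0, 0,0,0,0,0, 0,0,0,0,0, 0,0,0,0,0, 0,-0.02,0,0,0, 0,-0.03,0,0,0, 0,-0.03,0,0,0, 0,-0.03,0,0,0]'
python3 -m crank '[0,0,0,-7.05,0, 0,0,0,-7.05,0, -0.036,0,0.0166,0,0, -0.036,0,0.0166,0,0, -0.036,0,0.0166,0,0, -0.036,0,0.0166,0,0, -0.036,0,0.0166,0,0, -0.036,0,0.0166,0,0, -0.036,0,0.0166,0,0, -0.036,0,0.0166,0,0, -0.036,0,0.0166,0,0, -0.036,0,0.0166,0,0, 0,0,0,0,0, 0,0,0,0,0, 0,0,0,0,0]'
python3 - <<'E'
from h import *
s=sensors.read_state(); f=grab('wrist','w8.png'); T=R.from_quat(s['orientation']).as_matrix()
print(s['position'],T[:,2],(T.T@(np.array([.5975,.152,.121])-s['position'])).round(4))
E
```

```text
time_s: 9.93
position: [0.4883, -0.2286, 0.2313]
orientation: [-0.477, 0.522, -0.522, 0.477]
force: [-0.2, -0.6, 0.2]
finger_gap: 0.0144
time_s: 11.18
position: [0.5966, 0.1522, 0.2297]
orientation: [0.538, -0.459, 0.46, -0.537]
force: [0.2, -0.5, -0.3]
finger_gap: 0.0145
[0.59657097 0.15215757 0.22970423] [ 9.87880823e-01  1.55214152e-01 -2.15636812e-04] [0.0002 0.1087 0.0009]
```

View pics/w8.png

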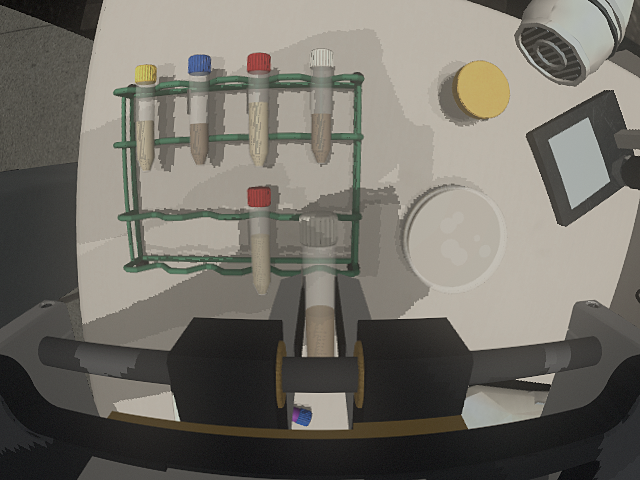

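Red lies in its line, with its cap at (259,197) below the reference at (259,63). White is held above its own line (col 320). Place white, then return for yellow.

```bash
python3 -m crank '[0,0,0.001,0,0, 0,0.03,0,0,0, 0,0.03,0,0,0, 0,0.02,0,0,0, 0,0.012,0,0,0, 0,0.01,0,0,0, 0,0.006,0,0,0, 0,0,0,0,0, 0,0,0,0,0, 0,0,0,0,0.026, 0,0,0,0,0.026, 0,0,0,0,0.026, 0,-0.027,0,0,0.026, 0,-0.027,0,0,0.026, 0,-0.027,0,0,0.026, 0,-0.027,0,0,0.026]'
python3 -m crank '[0.037,0,-0.0121,0,0.026, 0.037,0,-0.0121,0,0.026, 0.037,0,-0.0121,0,0.026, 0.037,0,-0.0121,0,0.026, 0.037,0,-0.0121,0,0.026, 0.037,0,-0.0121,0,0.026, 0.037,0,-0.0121,0,0.026, 0.037,0,-0.0121,0,0.026, 0.037,0,-0.0121,0,0.026, 0.037,0,-0.0121,0,0.026, 0,0,0,7.05,0.026, 0,0,0,7.05,0.026, 0,0,0,0,0.026, 0,0,0,0,0.026, 0,0,0,0,0.026, 0,0,0,0,0.026]'
python3 - <<'E'
from h import *
s=sensors.read_state(); f=grab('wrist','w9.png'); T=R.from_quat(s['orientation']).as_matrix()
print(s['position'],T[:,2],(T.T@(np.array([.5345,-.231,.12])-s['position'])).round(4))
p,st=wcap(f,'yellow',(290,180,350,220)); q=wpt(f,s,*p,.043); print(p,st,q,T.T@(q-s['position']))
E
```

```text
time_s: 12.57
position: [0.5976, 0.1529, 0.2313]
orientation: [-0.537, 0.459, -0.46, 0.538]
force: [-0.2, -0.9, 0.2]
finger_gap: 0.0259
time_s: 13.9
position: [0.5357, -0.2311, 0.2298]
orientation: [0.478, -0.521, 0.521, -0.478]
force: [-0.2, 0.2, 1.4]
finger_gap: 0.0258
[ 0.53573666 -0.23107509  0.22978668] [ 9.96271693e-01 -8.62709580e-02  1.88697225e-04] [ 0.      0.1098 -0.0013]
[318.13461538 201.76282051] [307 192  23  17 156] [ 0.53694889 -0.19780488  0.043     ] [-0.03324566  0.18678727 -0.00169778]
```

```bash
python3 -m crank '[0.001,0,-0.001,0,0.026, 0,0.03,0,0,0.026, 0,0.03,0,0,0.026, 0,0.03,0,0,0.026, 0,0.02,0,0,0.026, 0,0,0,0,0.026, 0,0,0,0,0, 0,0,0,0,0, 0,0,0,0,0, 0,0,0,0,0, 0,0,0,0,0, 0,-0.02,0,0,0, 0,-0.03,0,0,0, 0,-0.03,0,0,0, 0,-0.03,0,0,0]'
python3 -m crank '[0,0,0,-7.05,0, 0,0,0,-7.05,0, -0.037,0,-0.0017,0,0, -0.037,0,-0.0017,0,0, -0.037,0,-0.0017,0,0, -0.037,0,-0.0017,0,0, -0.037,0,-0.0017,0,0, -0.037,0,-0.0017,0,0, -0.037,0,-0.0017,0,0, -0.037,0,-0.0017,0,0, -0.037,0,-0.0017,0,0, -0.037,0,-0.0017,0,0, 0,0,0,0,0, 0,0,0,0,0, 0,0,0,0,0]'
python3 - <<'E'
from h import *
s=sensors.read_state(); f=grab('wrist','w10.png'); T=R.from_quat(s['orientation']).as_matrix()
print(s['position'],T[:,2],(T.T@(np.array([.4611,.131,.121])-s['position'])).round(4))
E
```

```text
time_s: 15.2
position: [0.5343, -0.2323, 0.2314]
orientation: [-0.477, 0.522, -0.522, 0.477]
force: [-0.1, 0.3, -1.0]
finger_gap: 0.0145
time_s: 16.45
position: [0.4603, 0.1301, 0.2299]
orientation: [-0.537, 0.459, -0.46, 0.537]
force: [1.0, -1.0, -0.2]
finger_gap: 0.0145
[0.46033211 0.13014163 0.22990483] [9.87853403e-01 1.55388351e-01 3.39675402e-04] [-0.0008  0.1089  0.0009]
```

View pics/w10.png

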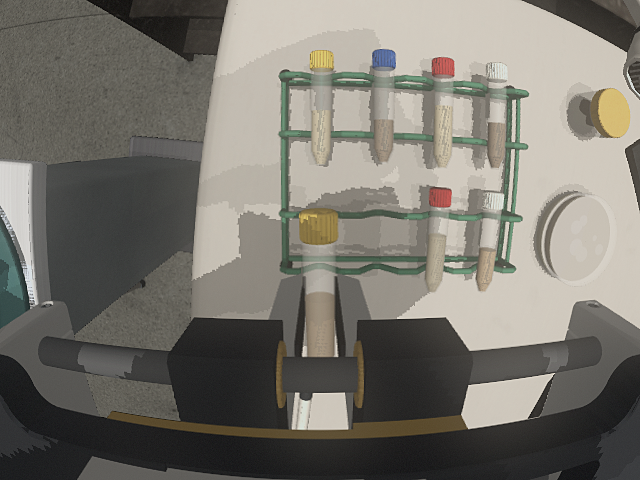

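Red and white lie in their lines (caps (439,197), (493,200)). Yellow is held over its own line (col 320, like the reference). Place it with a smaller release opening to clear the end rail, then return for blue.

```bash
python3 -m crank '[-0.001,0,0.001,0,0, 0,0.03,0,0,0, 0,0.03,0,0,0, 0,0.02,0,0,0, 0,0.012,0,0,0, 0,0.01,0,0,0, 0,0.006,0,0,0, 0,0,0,0,0, 0,0,0,0,0, 0,0,0,0,0.022, 0,0,0,0,0.022, 0,0,0,0,0.022, 0,-0.027,0,0,0.022, 0,-0.027,0,0,0.022, 0,-0.027,0,0,0.022, 0,-0.027,0,0,0.022]'
python3 -m crank '[0.0378,0,0.0062,0,0.026, 0.0378,0,0.0062,0,0.026, 0.0378,0,0.0062,0,0.026, 0.0378,0,0.0062,0,0.026, 0.0378,0,0.0062,0,0.026, 0.0378,0,0.0062,0,0.026, 0.0378,0,0.0062,0,0.026, 0.0378,0,0.0062,0,0.026, 0.0378,0,0.0062,0,0.026, 0.0378,0,0.0062,0,0.026, 0,0,0,7.05,0.026, 0,0,0,7.05,0.026, 0,0,0,0,0.026, 0,0,0,0,0.026, 0,0,0,0,0.026, 0,0,0,0,0.026]'
python3 - <<'E'
from h import *
s=sensors.read_state(); f=grab('wrist','w11.png'); T=R.from_quat(s['orientation']).as_matrix()
print(s['position'],T[:,2],(T.T@(np.array([.5797,-.2335,.12])-s['position'])).round(4))
p,st=wcap(f,'blue',(290,180,350,220)); q=wpt(f,s,*p,.043); print(p,st,q,T.T@(q-s['position']))
E
```

```text
time_s: 17.83
position: [0.4608, 0.1317, 0.2312]
orientation: [-0.537, 0.459, -0.459, 0.538]
force: [-0.6, -0.4, 0.3]
finger_gap: 0.0221
time_s: 19.17
position: [0.581, -0.2318, 0.2298]
orientation: [0.478, -0.521, 0.521, -0.478]
force: [-0.1, -0.1, -0.0]
finger_gap: 0.0259
[ 0.58101085 -0.23183169  0.2298429 ] [ 9.96260321e-01 -8.64022562e-02  1.52504504e-04] [ 0.0018  0.1098 -0.0012]
[329.5        202.33333333] [329 197   2  11  18] [ 0.59040062 -0.19970075  0.043     ] [-0.0328249   0.1868434   0.00654998]
```

```bash
python3 -m crank '[0.002,0,-0.001,0,0.024, 0,0.03,0,0,0.024, 0,0.03,0,0,0.024, 0,0.03,0,0,0.024, 0,0.02,0,0,0.024, 0,0,0,0,0.024, 0,0,0,0,0, 0,0,0,0,0, 0,0,0,0,0, 0,0,0,0,0, 0,0,0,0,0, 0,-0.02,0,0,0, 0,-0.03,0,0,0, 0,-0.03,0,0,0, 0,-0.03,0,0,0]'
python3 -m crank '[0,0,0,-7.05,0, 0,0,0,-7.05,0, -0.0378,0,-0.0015,0,0, -0.0378,0,-0.0015,0,0, -0.0378,0,-0.0015,0,0, -0.0378,0,-0.0015,0,0, -0.0378,0,-0.0015,0,0, -0.0378,0,-0.0015,0,0, -0.0378,0,-0.0015,0,0, -0.0378,0,-0.0015,0,0, -0.0378,0,-0.0015,0,0, -0.0378,0,-0.0015,0,0, 0,0,0,0,0, 0,0,0,0,0, 0,0,0,0,0]'
python3 - <<'E'
from h import *
s=sensors.read_state(); f=grab('wrist','w12.png'); T=R.from_quat(s['orientation']).as_matrix()
print(s['position'],T[:,2],(T.T@(np.array([.5066,.138,.121])-s['position'])).round(4))
E
```

```text
time_s: 20.47
position: [0.5796, -0.234, 0.2313]
orientation: [-0.477, 0.522, -0.522, 0.477]
force: [0.4, -0.6, 1.0]
finger_gap: 0.0145
time_s: 21.72
position: [0.5064, 0.1366, 0.2299]
orientation: [0.537, -0.459, 0.46, -0.537]
force: [0.0, -0.0, -0.7]
finger_gap: 0.0147
[0.50641186 0.13660433 0.22989872] [9.87866482e-01 1.55305342e-01 2.52042296e-04] [-0.0014  0.1089  0.0004]
```

View pics/w12.png

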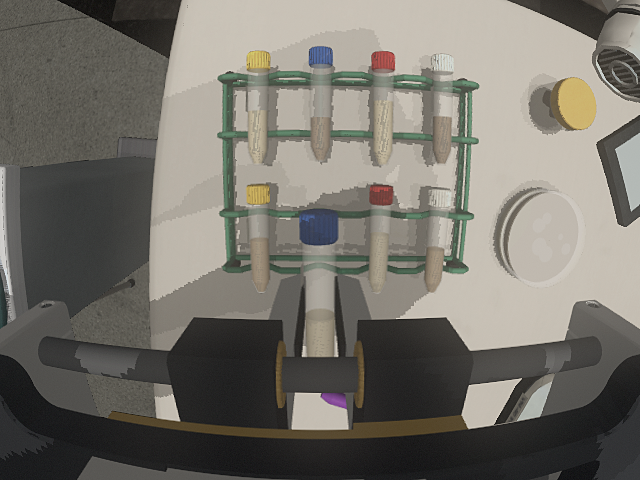

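Yellow, red and white are seated, and blue is over its line. Place it, rise, back off and check.

```bash
python3 -m crank '[-0.001,0,0,0,0, 0,0.03,0,0,0, 0,0.03,0,0,0, 0,0.02,0,0,0, 0,0.012,0,0,0, 0,0.01,0,0,0, 0,0.006,0,0,0, 0,0,0,0,0, 0,0,0,0,0, 0,0,0,0,0.026, 0,0,0,0,0.026, 0,0,0,0,0.026, 0,-0.027,0,0,0.026, 0,-0.027,0,0,0.026, 0,-0.027,0,0,0.026, 0,-0.027,0,0,0.026]'
python3 -m crank '[0.03,-0.01,0.004,0,0.026, 0.03,-0.01,0.004,0,0.026, 0.02,-0.01,0.004,0,0.026, 0,0,0,0,0.026, 0,0,0,0,0.026, 0,0,0,0,0.026, 0,0,0,0,0.026]'
python3 - <<'E'
from h import *
s=sensors.read_state(); f=grab('wrist'); print(s['position'],s['orientation'])
cv2.imwrite('pics/w13.png',cv2.resize(f['image'][0:300,180:480],(600,600),interpolation=cv2.INTER_CUBIC)[:,:,::-1])
E
```

```text
time_s: 23.1
position: [0.506, 0.1381, 0.2312]
orientation: [-0.537, 0.459, -0.459, 0.538]
force: [0.0, 0.0, -0.3]
finger_gap: 0.0262
time_s: 23.68
position: [0.53, 0.0619, 0.2594]
orientation: [0.538, -0.459, 0.459, -0.538]
force: [-0.2, 0.0, 1.1]
finger_gap: 0.0259
[0.52996434 0.06188271 0.25938342] [ 0.53781048 -0.45936957  0.4589254  -0.53770527]
```

View pics/w13.png

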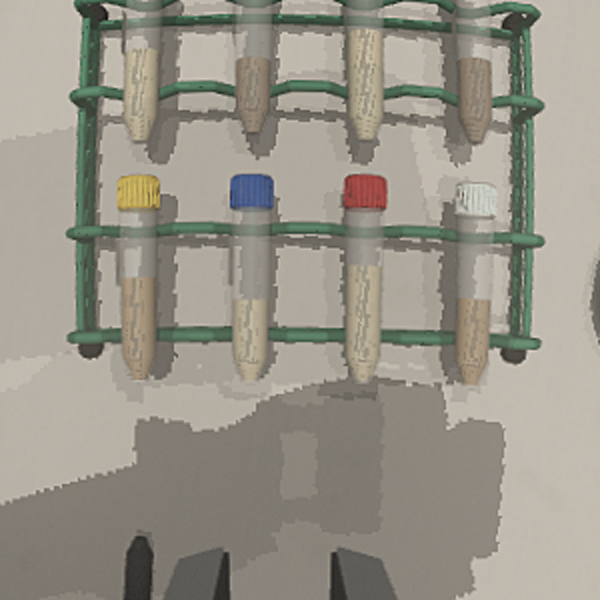

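All four samples lie in their lines: yellow (139,190), blue (251,190), red (365,190), white (476,198). One numeric check of the feet and caps.

```bash
python3 - <<'E'
from h import *
s=sensors.read_state(); f=grab('wrist'); a=np.radians(8.5); O=np.array([.5213,.1929])
M=np.array([[np.cos(a),np.sin(a)],[-np.sin(a),np.cos(a)]])
def c(u,v,z): return ((M@(wpt(f,s,180+u/2,v/2,z)[:2]-O))*1000).round(1)
for n,cp,ft in(('y',(138,192),(139,378)),('b',(252,192),(249,380)),('r',(366,192),(362,382)),('w',(476,200),(472,384))): print(n,'cap',c(*cp,.044),'foot',c(*ft,.037))
for p in((72,235),(542,240),(72,338),(538,345)): print('wire',c(*p,.038))
for p in((139,140),(253,133),(364,140),(476,142)): print('ref foot',c(*p,.037))
E
```

```text
y cap [-68.8 -15.6] foot [-70.  -91.7]
b cap [-23.4 -16.5] foot [-24.4 -92.7]
r cap [ 21.5 -15.7] foot [ 21.9 -92.9]
w cap [ 66.3 -16.4] foot [ 68.6 -92.5]
wire [-97.7 -31.4]
wire [ 97.  -30.1]
wire [-98.2 -74.5]
wire [ 96.8 -74.7]
ref foot [-70.1   7.7]
ref foot [-23.5   9.4]
ref foot [21.4  7.4]
ref foot [68.1  9.7]
```

All feet are within 3 mm of their places, and the robot is clear.

```bash
python3 -c "
from rig import hand_in; print(hand_in())"
```

```text
the job is handed in; nothing more can be done
None
```

I moved all four samples one at a time from the black cradle into the −y half of the green one, each in its colour's notch line with its cap towards +y, and handed the job in. The last move ended at 23.7 s, well inside the 102 s limit.

- **Samples:** The last wrist-camera check put the feet at x = −70, −24, 22 and 69 mm and y = −92 to −93 mm in the cradle frame. The targets are x = ±23 and ±69 mm, y = −94.5 mm. The wires measured at their stated y to about 1.5 mm.
- **References:** The feet lie on their lines at y = 7 to 10 mm, against a nominal 9.5 mm, so I saw no sign that they moved.
- **Forces:** The force readings at the end of each move stayed under about 2 N. The gripper was backed off clear of everything before hand-in.
- **Disagreements:** My first wrist measurement of the black cradle was about 3 mm off, probably taken before the arm had settled, and I re-measured it before grasping. The gripper read 14.5 mm on the 16 mm tubes, which I left unexplained; every grasp held. The colour mask failed on the blue sample's cap, so its grasp relied on the earlier measurement.

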